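Line up a quarter-turn stud, fit the filter cover and hold it down on its seal

TASK

One of the two yellow wing studs on the green dust-filter box has been knocked out of line: turn it until its slot line is in line with the black ticks either side of it, like the other stud. Then fit the red cover over both studs and push it gently down (the cover cracks above about 35 N of push) until its seal is squashed and it lies against the frame. Finish still holding it pressed there, so that I can lock the studs; leave the other things on the bench alone.

Things in the scene. Friction and masses are not known exactly. Their poses are not given: they have to be found in the camera images.
- filterbox: green filter box, fixed on the bench; origin under its centre on the bench. On top a flat aluminium frame 230 mm (box x) by 160 mm (y), upper face 100 mm above the origin. Wing studs stand on it at box x = -92 and +92 mm, y = 0 (which is which varies); black ticks beside each mark the line (along box y) its wing must take. A 66 mm wide pipe stub sticks out on the +x side.
- opening (a point): centre of the frame's opening (140 x 110 mm, white filter pleats inside), level with the frame's upper face. A black rubber seal round it (outside 152 x 127 mm) stands 6 mm above the frame. It is springy: gives from 4.5 N on, 1 N more per mm, so the cover meets the frame at 10.5 N, cover's weight (2.7 to 4.2 N) included; its weight alone does not squash it.
- wing_a_top (a point): middle of the rounded top of wing a of a quarter-turn stud (the one that has been knocked out of line), 35.5 mm above the aluminium frame, on the turning axis. The wing is a yellow bar 34 mm long (along this point's y), 10 mm thick (along its x), from 8 to 35.5 mm above the frame, on a thin neck; a dark slot line runs along its top. Grip it across its 10 mm.
- wing_b_top (a point): middle of the rounded top of wing b of a quarter-turn stud (already in line), 35.5 mm above the aluminium frame, on the turning axis. The wing is a yellow bar 34 mm long (along this point's y), 10 mm thick (along its x), from 8 to 35.5 mm above the frame, on a thin neck; a dark slot line runs along its top. Grip it across its 10 mm.
- wing_a (a joint): angle of wing a (rad), counter-clockwise seen from above: 0 = wing along box y, in line; starts 0.6 to 1.4. Turns freely from -1.75 to 1.75 with light friction (0.04 N m), no click.
- wing_b (a joint): angle of wing b (rad), same meaning; starts near 0, in line.
- cover: red cover, loose, about 0.35 kg: plate 230 (x) by 160 (y) by 6 mm, flat on the bench at the start; origin at the centre of its underside, balance point above it. Slots 20 (x) by 46 mm (y) at x = -92 and +92 mm pass over the wings when in line; either way round fits. Home: origin over the box's centre, 100 mm above the box's origin (106 mm when just resting on the seal), x along box x.
- cover_handle (a point): centre of the cover's black handle bar, 41 mm above the cover's underside: 108 mm long (cover x), 16 mm wide (cover y), 14 mm high, 28 mm free height above the plate below the bar between two posts.
- mug: green mug, 80 mm wide, 95 mm high; leave alone. Origin at the centre of its underside.
- tape: roll of brown tape lying flat, 100 mm across, 25 mm high; leave alone. Origin at the centre of its underside.
- offcut: pale limestone offcut, 110 x 80 x 60 mm; leave alone. Origin at the centre of its underside.
- stud_a: the fixed foot of wing a's stud, a steel disc 14 mm across on the frame; origin at its centre on the frame's upper face.
- stud_b: the fixed foot of wing b's stud, as stud_a.

How it is judged:
On the way:
1. the knocked stud's wing is turned in line with its ticks (within 0.2 rad), the cover not yet on the box (angle between the y axis of each of wing_a_top, wing_b_top and the y axis of filterbox, either way round below 0.2 rad and horizontal distance between cover and filterbox above 0.1 m), for 0.2 s.
At the end, for the whole second after the job is handed in: Gripper still pressing the cover on the box: over both studs, within 10 mm of centre and 0.15 rad, level within 0.04 rad, underside within 2.5 mm of the frame, over 6 N between cover and box and 2 N between fingers and cover, wings within 0.35 rad of line (z of cover in the frame of filterbox between 0.097 and 0.1025 m and x of cover in the frame of filterbox between -0.01 and 0.01 m and y of cover in the frame of filterbox between -0.01 and 0.01 m and angle between the x axis of cover and the x axis of filterbox, either way round below 0.15 rad and angle between cover's own z axis and vertical below 0.04 rad and angle between the y axis of each of wing_a_top, wing_b_top and the y axis of filterbox, either way round below 0.35 rad and contact force between cover and the fingers above 2 N and contact force between cover and filterbox above 6 N and linear speed of cover below 0.01 m/s); the arm keeps its last pose, push and grip.
It fails at once if the cover is pushed against the filter box or a stud with more than 35 N (contact force between cover and filterbox above 35 N or contact force between cover and stud_a above 35 N or contact force between cover and stud_b above 35 N).
It fails at once if a thing that should be left alone is moved more than 30 mm (distance of any of mug, tape, offcut from where it was at the start of the episode above 0.03 m).
It also fails if it takes over 67 s, if anything falls off the work surface, if the arm or the gripper's body presses on something with over 40 N, if the wrist force passes 120 N, or if a joint passes its speed limit or range.

ROBOT

A 7-joint arm with a two-finger parallel gripper is mounted at the origin on the work surface. World frame = base frame: x ahead of the robot, y to its left, z up, the work surface at z = 0. Lengths are in m, angles in rad, forces in N, time in s.
With the tool pointing down it reaches from about 0.425 to 0.875 m from the base axis. Payload 4.7 kg.
Tool frame: the origin (TCP) lies on the centre line of the jaws, within the pads' length; the fingertips stand 25 mm ahead of it and the grasp point (between the pads) lies 6 mm ahead of it; z points along the fingers, y is the line along which they close (so a half turn about z gives the same grasp; the last joint's range is limited). The gripper opens to 87 mm and grips with 3 to 60 N. Pads are 19 mm wide; open, the fingers measure 117 mm over their backs; the gripper's body (75 mm by 190 mm) begins 51 mm behind the grasp point.
Start: joints at [-1.26, 0.321, -0.07, 1.45, 0.023, 1.371, -0.057], TCP at [0.19, 0.622, 0.209] pointing down, gripper open.
Joint ranges: [-2.86, 2.86], [-0.3, 2.09], [-1.38, 1.24], [0.06, 2.45], [-1.56, 4.7], [0.09, 2.05], [-2.69, 2.69]. Speed limits (rad/s): [2.57, 2.57, 3.14, 3.14, 3.14, 3.14, 3.14].

INTERFACE

Orientations are given as a rotation vector (axis times angle).
In Python, from workcell import r gives the robot as it stands. Calls block until the motion is done:
- r.move_to(position, orientation): joint-space move of the TCP to a pose.
- r.servo_line(position, orientation=None, speed=0.15): straight line of the TCP; orientation=None keeps the orientation; speed is the mean speed in m/s.
- r.move_j(angles): joint-space move.
- r.command_gripper(opening): finger opening in m; the grip force is fixed at half the most; returns when the fingers have stopped.
- r.dwell(seconds).
- r.ik(position, orientation): joint angles nearest the present ones, or None.
- r.get_state(): the state.
- r.get_image(name): name is "scene" or "top"; returns a dict with "frame" (420x560x3 uint8, red, green, blue), "intrinsics" (3x3 intrinsics, pixels), "dist" ([k1, k2, p1, p2, k3] as OpenCV has them; the pictures are not rectified), "R" (3x3) and "t" (3): a world point X has camera coordinates R X + t. Camera axes: x right, y down, z forward; pixel columns grow to the right and rows downward; lengths in m; the calibration is good to about 2 mm. A picture is of the moment at which its call begins. There is no depth.
A pose or a line that the arm cannot do raises r.Unreachable and nothing moves.
- r.close_job(): hands the job in; it is judged then, once.
The state is a dict: "clock": time; "qpos": joint angles; "qvel": joint speeds; "tau": joint torques, N m; "eef_pos": TCP position; "tool_rot": TCP orientation; "contact_force": force on the tool from outside, world axes, zero at the start; "ft_torque": the same for the moment, N m; "width": finger opening in m; "grip_force": force on a finger pad.
Only numpy, scipy, OpenCV 4.12 (cv2) and the standard library are available. Lean on these libraries where they do the work, as an engineer would, in place of code of your own. Each camera call takes 0.05 s, during which the arm holds its last target. There are 200 camera calls.

## Working session

There is one attempt and no reset: what is moved stays moved. The work goes in short steps, each a Python script; the robot and the scene stay as the last script left them, time stands still between calls to the robot, and variables do not carry over. Pictures are saved under pics/ and viewed, at most 10 in all, crops included, and the job is handed in when it is done.

```bash
mkdir -p pics; ls
python3 - <<'E'
from workcell import r
import cv2,numpy as np
for n in("scene","top"):
    d=r.get_image(n);cv2.imwrite(f"pics/{n}0.png",d["frame"][:,:,::-1]);np.savez(f"{n}0.npz",**d)
    print(n,d["intrinsics"].tolist(),d["dist"],(-d["R"].T@d["t"]),d["R"].round(3).tolist())
s=r.get_state();print(s)
E
```

```text
pics
scene [[403.8136680045604, 0.0, 272.49797075325733], [0.0, 403.8136680045604, 208.6268981205312], [0.0, 0.0, 1.0]] [-0.06130301  0.          0.          0.          0.        ] [ 1.23218812 -0.55769006  0.77608269] [[0.66, 0.752, 0.001], [0.466, -0.408, -0.785], [-0.59, 0.518, -0.62]]
top [[518.3883611745653, 0.0, 285.9414206740565], [0.0, 518.3883611745653, 206.3974108131561], [0.0, 0.0, 1.0]] [0.06854557 0.         0.         0.         0.        ] [ 0.40416476 -0.01123259  1.69818921] [[0.029, -0.999, 0.018], [-0.991, -0.031, -0.13], [0.13, -0.014, -0.991]]
{'clock': 0.1, 'qpos': array([-1.25989887,  0.32172514, -0.07007093,  1.45155997,  0.02260509,
        1.37077945, -0.05688317]), 'qvel': array([ 0.00125153, -0.00263216,  0.00044129, -0.0016257 , -0.00025466,
        0.00159102,  0.00081045]), 'tau': array([ 4.99090493e-04, -4.92570591e+01, -4.05376581e-01, -3.13398099e+01,
       -6.41848426e-02,  3.94631596e-02,  6.74104808e-05]), 'eef_pos': array([0.19000563, 0.62107158, 0.2079827 ]), 'tool_rot': array([-4.64426203e-01, -3.10692420e+00,  2.63722923e-03]), 'contact_force': array([-0.52588444, -0.43733131,  0.25384153]), 'ft_torque': array([ 0.03417429, -0.03415791, -0.023295  ]), 'grip_force': 0.0, 'width': 0.08720518509379056}
```

View pics/scene0.png

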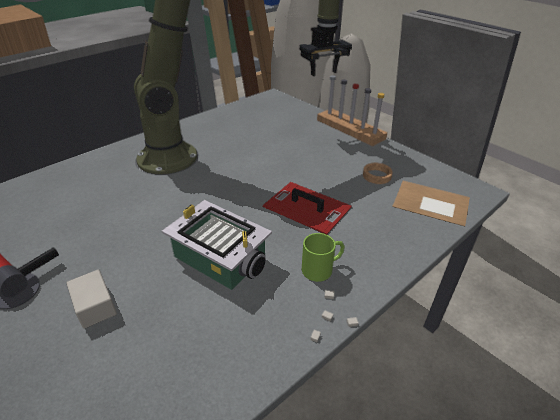

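View pics/top0.png

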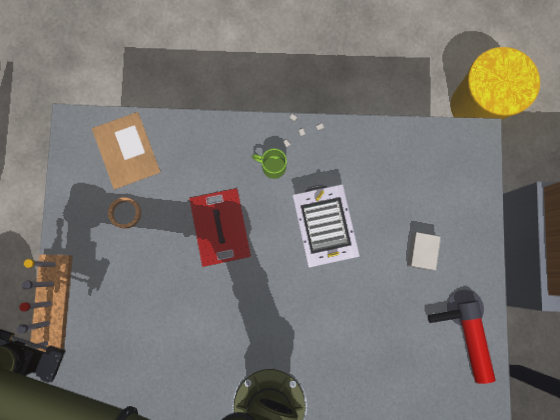

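The scene view shows the box near pixel (218,245), the cover at (308,206) and the mug at (318,257). In the top view the box is at (326,226), the cover at (220,228) and the mug at (273,162). I'll enlarge both for accurate corners.

Run:
```python
import cv2,numpy as np
t=cv2.imread("pics/top0.png");s=cv2.imread("pics/scene0.png")
a=cv2.resize(t[176:276,180:370],None,fx=4.2,fy=4.2,interpolation=cv2.INTER_CUBIC)
cv2.imwrite("pics/topz.png",a)
b=cv2.resize(s[175:295,155:360],None,fx=3.9,fy=3.9,interpolation=cv2.INTER_CUBIC)
cv2.imwrite("pics/scz.png",b);print(a.shape,b.shape)
```

```text
(420, 798, 3) (468, 800, 3)
```

View pics/topz.png

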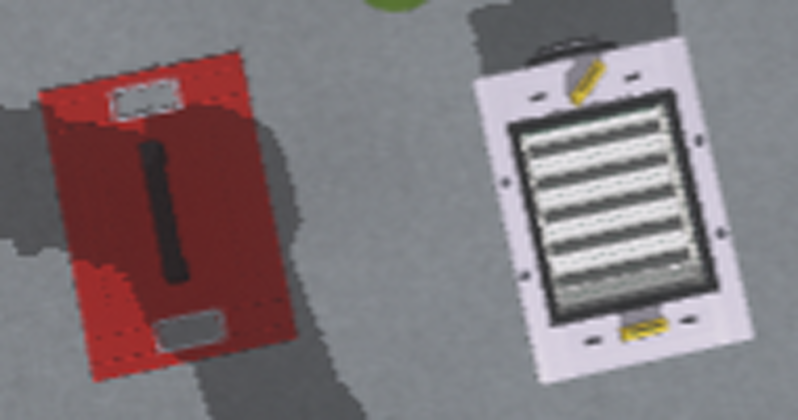

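View pics/scz.png

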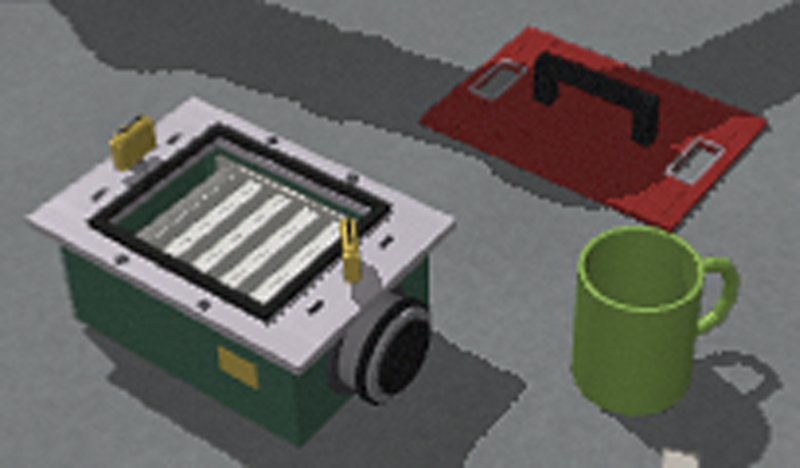

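The crops show the frame corners, the pipe side (+x) pointing away from the robot, and wing a on that side at about 0.7 rad CCW. Wing b, on the robot's side, is in line. Next I'll fit the poses from both views.

```bash
cat > est.py <<'E'
import cv2,numpy as np
from scipy.optimize import least_squares
D={n:np.load(n+"0.npz") for n in("top","scene")}
def proj(n,X):
    d=D[n];return cv2.projectPoints(np.atleast_2d(X).astype(float),cv2.Rodrigues(d["R"])[0],d["t"],d["intrinsics"],d["dist"])[0][:,0]
T=lambda p:(np.array(p)+.5)/4.2-.5+[180,176]
S=lambda p:(np.array(p)+.5)/3.9-.5+[155,175]
C=np.array([[115,80],[115,-80],[-115,-80],[-115,80]])/1e3
def plate(tp,sc):
    def f(v):
        c,s=np.cos(v[3]),np.sin(v[3]);X=np.c_[C@np.array([[c,s],[-s,c]])+v[:2],np.full(4,v[2])]
        return np.r_[proj("top",X)-T(tp),proj("scene",X)-S(sc)].ravel()
    q=least_squares(f,[.6,0,.05,.15]);return q.x,np.abs(q.fun).max()
def tri(tp,sc):
    q=least_squares(lambda X:np.r_[proj("top",X)-T(tp),proj("scene",X)-S(sc)].ravel(),[.6,0,.1]);return q.x,np.abs(q.fun).max()
E
python3 - <<'E'
from est import *
np.set_printoptions(precision=4,suppress=True)
print("frame",plate([(475,79),(685,38),(753,338),(543,384)],[(456,222),(303,370),(26,217),(193,97)]))
print("cover",plate([(38,91),(240,50),(298,338),(95,381)],[(767,121),(672,226),(421,122),(530,28)]))
print("h1",tri((152,143),(652,100)));print("h2",tri((176,283),(545,57)))
print("wa",tri((589,80),(348,225)));print("wb",tri((643,325),(133,128)))
from workcell import r
print(r.ik([.6,0,.3],[np.pi,0,0]),r.ik([.6,0,.3],[0,np.pi,0]))
E
```

```text
frame (array([ 0.5605, -0.1581,  0.0966,  0.2409]), np.float64(1.271982844081549))
cover (array([0.5545, 0.1804, 0.0018, 0.2406]), np.float64(0.9799027473027024))
h1 (array([0.6043, 0.1898, 0.0458]), np.float64(0.2568976561316276))
h2 (array([0.5009, 0.1702, 0.0395]), np.float64(1.3684458466366323))
wa (array([ 0.6485, -0.1357,  0.1379]), np.float64(0.09734345548815782))
wb (array([ 0.4725, -0.179 ,  0.1315]), np.float64(0.06838380780578746))
[-0.6439  0.2161  0.7205  1.4578 -0.1421  1.5208 -1.4987] [-0.5919  0.2084  0.6549  1.4561 -0.1265  1.5197  1.6298]
```

```bash
cat > h.py <<'E'
import numpy as np
from scipy.spatial.transform import Rotation as Ro
from workcell import r
BOX=np.array([.5605,-.1585]);YAW=.241
def down(psi): return (Ro.from_euler('z',psi)*Ro.from_euler('x',np.pi)).as_rotvec()
def psi_now(): 
    x=Ro.from_rotvec(r.get_state()["tool_rot"]).as_matrix()[:,0];return np.arctan2(x[1],x[0])
def box(x,y): c,s=np.cos(YAW),np.sin(YAW);return BOX+[c*x-s*y,s*x+c*y]
def best(p,psi):
    o=[(q,k) for k in(psi,psi+np.pi) if (q:=r.ik(p,down(k))) is not None]
    return min(o,key=lambda a:abs(a[0][6]))
def st():
    s=r.get_state();return dict(t=round(s["clock"],2),p=s["eef_pos"].round(4),psi=round(psi_now(),3),F=s["contact_force"].round(1),w=round(s["width"],4),g=round(s["grip_force"],1),q=s["qpos"].round(2))
E
python3 - <<'E'
from h import *
import cv2
a=.70;w=box(.092,0);w=np.array([.649,-.136])
for z in(.25,): 
    q,k=best([*w,z],YAW+np.pi/2+a);print(q.round(2),k)
r.command_gripper(.045)
r.move_j(q);r.servo_line([*w,.135],down(k),speed=.12);print(st())
r.command_gripper(0);print(st())
q=np.array(r.get_state()["qpos"]);p0=psi_now()
# sign of q7 : tool points down -> +q7 gives -psi ; check with ik
q2=r.ik(r.get_state()["eef_pos"],down(p0-.1));print("sign",(q2-q).round(3))
E
```

```text
[-0.5   0.45  0.95  1.38 -0.36  1.49  1.37] 2.5117963267948964
{'t': 5.28, 'p': array([ 0.6496, -0.1363,  0.136 ]), 'psi': np.float64(2.512), 'F': array([ 0.4,  0.2, -0. ]), 'w': 0.045, 'g': 0.0, 'q': array([-0.49,  0.52,  0.91,  1.54, -0.42,  1.29,  1.41])}
{'t': 6.28, 'p': array([ 0.649, -0.136,  0.135]), 'psi': np.float64(2.512), 'F': array([-0.5, -0.5, -0.2]), 'w': 0.0006, 'g': 0.0, 'q': array([-0.49,  0.52,  0.91,  1.54, -0.42,  1.29,  1.41])}
sign [-0.012  0.008  0.021  0.    -0.013  0.004 -0.091]
```

Run:
```python
from workcell import r
import cv2,numpy as np
a=r.get_image("scene")["frame"][165:285,150:290,::-1];b=r.get_image("top")["frame"][160:280,270:390,::-1]
f=lambda i:cv2.resize(i,None,fx=3,fy=3,interpolation=cv2.INTER_CUBIC)
cv2.imwrite("pics/miss.png",np.hstack([f(a),f(b)]))
```

```text
(no output)
```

View pics/miss.png

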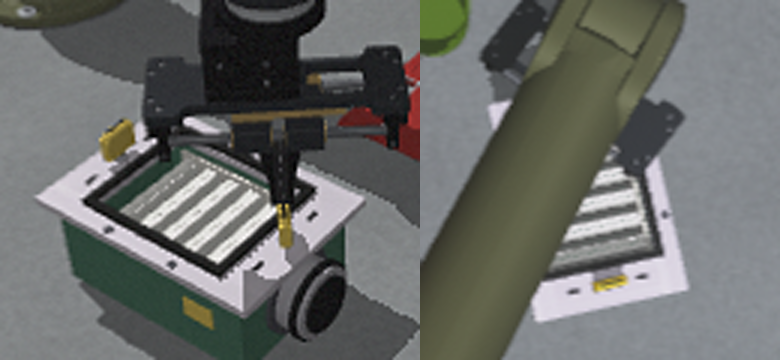

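The image shows the closed fingers ending at scene pixel (244,233), right at the top of wing a. They are either behind the wing or above it, so I'll compare with where the tip should project.

Run:
```python
from est import *
np.set_printoptions(precision=1,suppress=True)
for z in(.11,.12,.135,.14): print(z,proj("scene",[.649,-.136,z]))
for p in ([.6485,-.1357,.1379],[.649,-.136,.108]): print(proj("scene",p))
from workcell import r
d=r.get_image("scene");print(abs(d["R"]-D["scene"]["R"]).max(),abs(d["t"]-D["scene"]["t"]).max())
s=r.get_state();print(s)
i=d["frame"][205:265,215:275,::-1];cv2.imwrite("pics/m2.png",cv2.resize(i,None,fx=8,fy=8,interpolation=cv2.INTER_NEAREST))
```

```text
0.11 [[244.3 241.1]]
0.12 [[244.1 238.1]]
0.135 [[243.8 233.4]]
0.14 [[243.7 231.8]]
[[243.7 232.3]]
[[244.3 241.7]]
0.0 0.0
{'clock': 6.425, 'qpos': array([-0.5,  0.5,  0.9,  1.5, -0.4,  1.3,  1.4]), 'qvel': array([-0., -0., -0.,  0.,  0., -0., -0.]), 'tau': array([ -0. , -45. ,  12.8, -28. ,   0. ,   0.1,  -0. ]), 'eef_pos': array([ 0.6, -0.1,  0.1]), 'tool_rot': array([ 1.,  3., -0.]), 'contact_force': array([-0.4,  0.9, -0.5]), 'ft_torque': array([-0., -0., -0.]), 'grip_force': 0.0, 'width': 0.0003290109289418214}
```

View pics/m2.png

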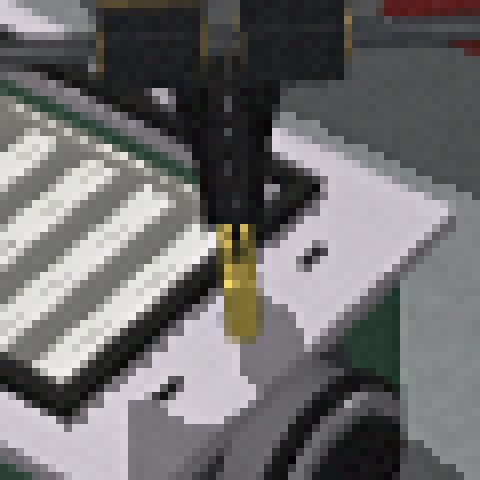

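Run:
```python
from est import *
from scipy.spatial.transform import Rotation as Ro
np.set_printoptions(precision=1,suppress=True)
R=Ro.from_rotvec([-4.64426203e-01, -3.10692420e+00,  2.63722923e-03]).as_matrix();p=np.array([.19,.6211,.208])
i=cv2.resize(cv2.imread("pics/scene0.png")[20:100,285:365],None,fx=7,fy=7,interpolation=cv2.INTER_NEAREST)
for dz,c in((0,(0,0,255)),(.025,(0,255,0))):
  for sy in(-.0435,.0435):
    q=proj("scene",p+R@[0,sy,dz])[0];print(dz,sy,q);cv2.circle(i,tuple(int(v) for v in (q-[285,20]+.5)*7),4,c,-1)
cv2.imwrite("pics/m3.png",i)
```

```text
0 -0.0435 [313.2  77.7]
0 0.0435 [332.4  74.6]
0.025 -0.0435 [312.8  83.8]
0.025 0.0435 [331.8  80.7]
```

View pics/m3.png

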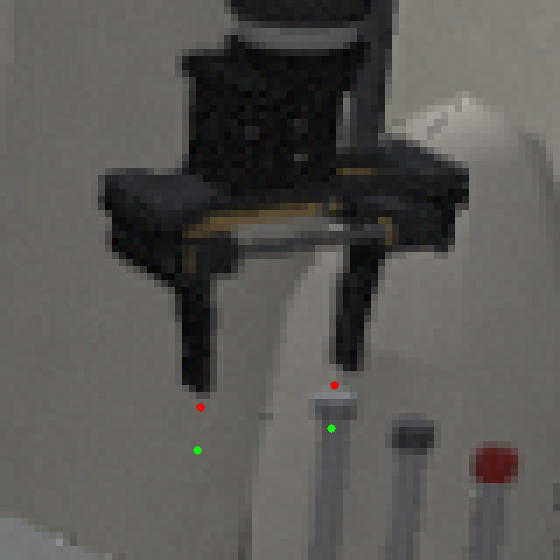

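The fingertips at the start also appear about 30 mm higher than the stated geometry predicts. So the real tips lie close to the reported TCP height. I'll open and go down guarded, then close again.

Run:
```python
from h import *
from est import proj
import cv2
print("base",proj("scene",[0,0,0.]),proj("top",[0,0,0.]))
r.command_gripper(.045)
p=r.get_state()["eef_pos"];xy=np.array([.649,-.136])
for z in np.arange(.130,.1085,-.004):
    r.servo_line([*xy,z],speed=.05)
    F=r.get_state()["contact_force"]
    if F[2]>5: print("touch",z,F);break
print(st())
b=r.get_image("scene")["frame"][205:265,215:275,::-1]
r.command_gripper(0);print(st())
a=r.get_image("scene")["frame"][205:265,215:275,::-1]
cv2.imwrite("pics/m4.png",cv2.resize(np.hstack([b,a]),None,fx=6,fy=6,interpolation=cv2.INTER_CUBIC))
```

```text
base [[166.69339179 156.74587607]] [[268.73894504 405.6094798 ]]
{'t': 8.92, 'p': array([ 0.6488, -0.1359,  0.1096]), 'psi': np.float64(2.512), 'F': array([-0.2, -0.5, -0.6]), 'w': 0.045, 'g': 0.0, 'q': array([-0.48,  0.54,  0.89,  1.56, -0.44,  1.25,  1.42])}
{'t': 9.67, 'p': array([ 0.6493, -0.1356,  0.1101]), 'psi': np.float64(2.512), 'F': array([1.9, 0.5, 0.5]), 'w': 0.01, 'g': 29.9, 'q': array([-0.48,  0.54,  0.89,  1.56, -0.44,  1.25,  1.42])}
```

The grip holds: width is 10 mm at 30 N. Now I'll turn it in line with joint 7.

Run:
```python
from h import *
import cv2
s=r.get_state();q=np.array(s["qpos"]);q[6]-=psi_now()-(YAW+np.pi/2)
r.move_j(q);print(st())
r.command_gripper(.04)
p=r.get_state()["eef_pos"];r.servo_line([*p[:2],.22],speed=.2)
# go above the cover handle
q,k=best([.5545,.1804,.22],.2406);r.move_j(q);print(k,st())
a=r.get_image("top")["frame"][176:276,270:370,::-1];b=r.get_image("scene")["frame"][175:275,155:285,::-1]
cv2.imwrite("pics/turn.png",np.hstack([cv2.resize(x,None,fx=3.4,fy=3.4,interpolation=cv2.INTER_CUBIC) for x in(a,b)]))
```

```text
{'t': 10.43, 'p': array([ 0.6493, -0.1356,  0.1101]), 'psi': np.float64(1.814), 'F': array([ 0.5, -0. , -0.2]), 'w': 0.0096, 'g': 29.9, 'q': array([-0.48,  0.54,  0.89,  1.56, -0.44,  1.25,  0.72])}
0.2406 {'t': 13.75, 'p': array([0.5546, 0.1797, 0.2198]), 'psi': np.float64(0.24), 'F': array([0.7, 0.5, 1.7]), 'w': 0.04, 'g': 0.0, 'q': array([-1.35,  0.34,  1.23,  1.64, -0.33,  1.39, -1.41])}
```

View pics/turn.png

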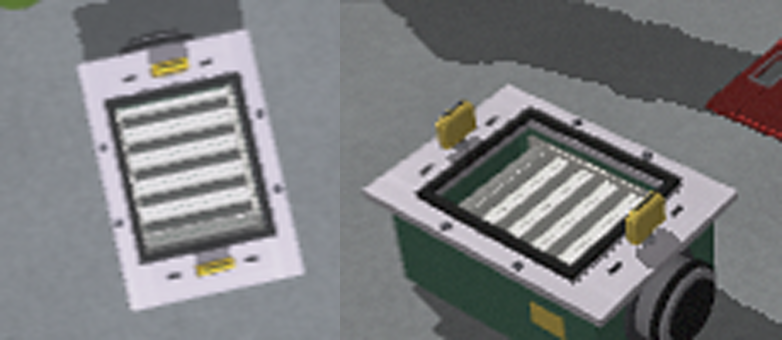

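Both wings are now in line with their ticks: wing a at (170,66) and wing b at (214,268). Joint 3 is near its limit, so I'll move to a better elbow posture before taking the handle.

Run:
```python
from h import *
r.servo_line([.5545,.1804,.25],speed=.3)
r.move_j([-.31,.32,0,1.5,0,1.35,-1.64]);print(st())
C=np.array([.554,.1803]);o=down(.2406)
r.command_gripper(.05)
r.move_to([*C,.09],o);print(st())
F0=r.get_state()["contact_force"]
for z in np.arange(.08,.0215,-.0064):
    r.servo_line([*C,z],o,speed=.08)
    F=r.get_state()["contact_force"]-F0
    if F[2]>5: print("touch",z,F);break
print(st());r.command_gripper(0);print(st())
```

```text
{'t': 15.27, 'p': array([0.611 , 0.1677, 0.1841]), 'psi': np.float64(0.24), 'F': array([-0.2,  0.8,  0.2]), 'w': 0.04, 'g': 0.0, 'q': array([-0.31,  0.32,  0.  ,  1.5 , -0.  ,  1.35, -1.64])}
{'t': 16.32, 'p': array([0.5546, 0.1803, 0.0905]), 'psi': np.float64(0.241), 'F': array([ 1.1, -0.5,  0.9]), 'w': 0.05, 'g': 0.0, 'q': array([-0.34,  0.27, -0.02,  1.77,  0.01,  1.11, -1.7 ])}
{'t': 18.84, 'p': array([0.5536, 0.1801, 0.0218]), 'psi': np.float64(0.241), 'F': array([0. , 0.9, 0.5]), 'w': 0.0499, 'g': 0.0, 'q': array([-0.34,  0.34, -0.02,  1.82,  0.01,  0.98, -1.7 ])}
{'t': 19.52, 'p': array([0.5541, 0.1803, 0.0225]), 'psi': np.float64(0.24), 'F': array([0.1, 0. , 0.9]), 'w': 0.0158, 'g': 30.0, 'q': array([-0.34,  0.34, -0.02,  1.82,  0.01,  0.98, -1.7 ])}
```

Run:
```python
from h import *
import cv2
o=down(.2406)
r.servo_line([.554,.1803,.212],o,speed=.2);print(st())
q=r.ik([.560,-.158,.212],o);print(q.round(2));r.servo_line([.560,-.158,.212],o,speed=.2)
r.servo_line([.560,-.158,.166],o,speed=.1);r.dwell(.3);print(st())
ds=[r.get_image(n) for n in("top","scene")]
for n,d in zip(("top","scene"),ds): cv2.imwrite(f"pics/{n}1.png",d["frame"][:,:,::-1])
a=ds[0]["frame"][176:276,270:370,::-1];b=ds[1]["frame"][150:250,155:285,::-1]
cv2.imwrite("pics/hov.png",np.hstack([cv2.resize(x,None,fx=3.4,fy=3.4,interpolation=cv2.INTER_CUBIC) for x in(a,b)]))
```

```text
{'t': 20.62, 'p': array([0.553 , 0.1799, 0.2102]), 'psi': np.float64(0.241), 'F': array([ 0.3, -0.3, -4.4]), 'w': 0.016, 'g': 30.0, 'q': array([-0.34,  0.18, -0.02,  1.62,  0.  ,  1.34, -1.69])}
[ 0.03  0.17  0.22  1.63 -0.04  1.34 -1.07]
{'t': 23.38, 'p': array([ 0.5604, -0.1581,  0.1667]), 'psi': np.float64(0.241), 'F': array([ 0. ,  0.3, -3.6]), 'w': 0.0156, 'g': 30.0, 'q': array([ 0.03,  0.2 ,  0.23,  1.69, -0.05,  1.25, -1.06])}
```

View pics/hov.png

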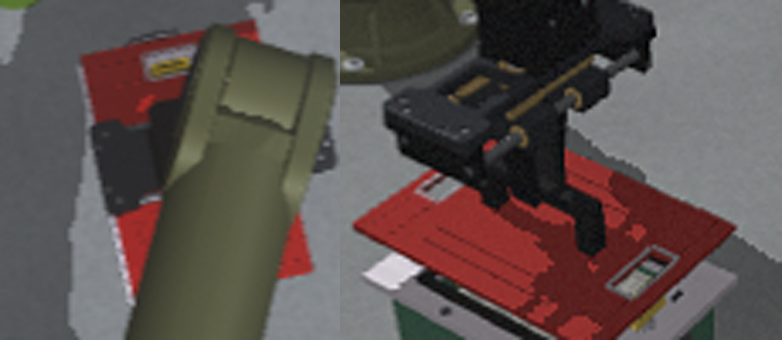

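The top view shows wing a centred in the slot at (170,66), and the scene view shows the plate level over the box. Next is a guarded descent and press.

Run:
```python
from h import *
o=down(.2406);T=[.560,-.158]
def Fz(): 
    v=[]
    for _ in range(5): v.append(r.get_state()["contact_force"][2]);r.dwell(.02)
    return np.mean(v)
ok=True
for z in np.arange(.162,.1325,-.003):
    r.servo_line([*T,z],o,speed=.04);f=r.get_state()["contact_force"]
    if f[2]>2 or np.hypot(*f[:2])>6: print("touch",z,f);ok=False;break
print(st())
if ok:
    for z in np.arange(.131,.110,-.001):
        r.servo_line([*T,z],o,speed=.02);f=Fz();print(round(z,4),round(f,2),r.get_state()["eef_pos"].round(4))
        if f>9: break
print(st())
```

```text
{'t': 25.98, 'p': array([ 0.5598, -0.1579,  0.1347]), 'psi': np.float64(0.241), 'F': array([-0.3, -0.4, -3.4]), 'w': 0.0159, 'g': 30.0, 'q': array([ 0.03,  0.22,  0.23,  1.73, -0.05,  1.19, -1.06])}
0.131 -3.34 [ 0.56  -0.158  0.131]
0.13 -3.93 [ 0.56  -0.158  0.13 ]
0.129 -3.7 [ 0.56  -0.158  0.129]
0.128 -0.45 [ 0.5603 -0.158   0.1285]
0.127 1.66 [ 0.5602 -0.158   0.1274]
0.126 3.1 [ 0.5602 -0.158   0.1262]
0.125 4.08 [ 0.5602 -0.1581  0.1252]
0.124 4.96 [ 0.5602 -0.1581  0.1242]
0.123 5.87 [ 0.5603 -0.1581  0.1234]
0.122 6.7 [ 0.5603 -0.158   0.1225]
0.121 11.05 [ 0.5603 -0.1581  0.1224]
{'t': 29.74, 'p': array([ 0.5603, -0.1581,  0.1224]), 'psi': np.float64(0.241), 'F': array([-3.3,  1. , 11. ]), 'w': 0.0154, 'g': 30.0, 'q': array([ 0.03,  0.23,  0.23,  1.74, -0.06,  1.17, -1.05])}
```

The force curve matches the text: the seal is first touched at TCP z 0.1285, then a slope of about 1 N/mm, then a stiff stop 6 mm lower. One last look before handing in.

Run:
```python
from h import *
import cv2
r.dwell(.5);print(st())
ds=[r.get_image(n) for n in("top","scene")]
a=ds[0]["frame"][176:276,270:370,::-1];b=ds[1]["frame"][170:270,155:285,::-1]
cv2.imwrite("pics/end.png",np.hstack([cv2.resize(x,None,fx=3.4,fy=3.4,interpolation=cv2.INTER_CUBIC) for x in(a,b)]))
```

```text
{'t': 30.24, 'p': array([ 0.5602, -0.1581,  0.1224]), 'psi': np.float64(0.241), 'F': array([-2.6,  0.7, 10.9]), 'w': 0.0155, 'g': 30.0, 'q': array([ 0.03,  0.23,  0.23,  1.74, -0.06,  1.17, -1.05])}
```

View pics/end.png

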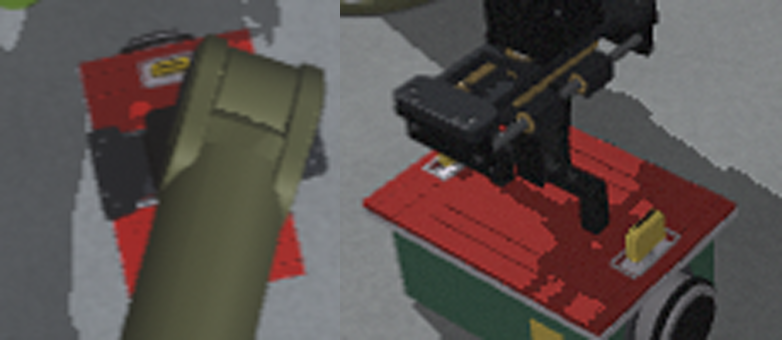

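The cover lies flush on the frame, with both wings standing through their slots at scene crop (645,235) and (445,165). The push is steady.

```bash
python3 -c "
from workcell import r
print(r.close_job())"
```

```text
the job is handed in; nothing more can be done
None
```

The knocked stud is back in line, and the cover is over both studs, held pressed flat against the frame with about 15 N on the box; the job was handed in at about 30 s, with no verdict returned.

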